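Set the inspection camera's slider to the marked stop

TASK

Bring the bench's inspection camera to its marked position: with the fingertips, press down the pad in the middle of its slider to free the brake and, keeping it pressed, push the slider along the rail until it rests against the marked stop (the one with the upright pointed plate), then let go so that the brake holds it there. Never force the slider along while its pad is up; pick nothing up, and leave the tumbler, the bottle and the cap standing where they are.

Things in the scene. Friction and masses are not known exactly. Their poses are not given: they have to be found in the camera images.
- rail: Aluminium C-channel rail fixed to the bench, 60 mm wide (its x), 446 mm long (its y), 26 mm high; four bolted feet reach 51 mm either side of its centre line and 10 mm up. Origin at the centre of its underside, on the bench; its y axis runs along the rail, z up. It lies roughly across the robot's front, turned by up to 0.45 rad.
- slider (a joint): Travel of the slider along the rail's +y, in m; 0 with the slider at the middle of the rail. The slider cannot leave the rail. With the pad pressed it slides with about 1.5 to 2.5 N; with the pad up the brake holds it against some 19 to 28 N.
- pad (a joint): How far the brake pad is pressed down, in m: about 0 at rest (brake on), at most 0.008. It gives from about 3 N, the brake lets go at about 10 N and 2.5 mm, and the bottom takes about 12 N; 4 to 6 mm is a good depth. It springs up when let go.
- slider_pad (a point): Centre of the top of the black ribbed brake pad in the slider's middle, 50 mm above the bench at rest (it sinks with the pad); axes as the rail's. Pad 56 mm across and 56 mm along the rail; press it anywhere. The slider, 76 mm across and 90 mm along, is centred here; ridges at its ends, 35 to 45 mm from here along the rail, stand 8 mm above the pad: drag the pad by friction or push a ridge.
- camera (a point): Centre of the inspection camera (black box with a lens, 50 mm along the rail, top 77 mm above the bench), fixed to the slider on its far (+x) side, 86 mm from the pad's centre; box and lens reach from 65 to 133 mm from the pad's centre. Axes as the rail's.
- stop_marked: The marked stop: block clamped on the rail, 60 mm across, 20 mm along, 24 mm high, with an upright pointed aluminium plate (40 mm wide, to 106 mm above the bench) and a flat pointer reaching 74 mm from the centre line towards the robot. Origin: middle of the block's underside, on the rail, 26 mm above the bench; axes as the rail's. At either end of the rail. The slider touches it when slider_pad is 55 mm away along the rail.
- stop_plain: The other stop: a like block without plate or pointer, at the opposite end of the rail. Origin and axes likewise. Not the one wanted.
- tumbler: Clear glass tumbler, 68 mm wide, 95 mm high, standing loose beyond the rail. Origin at the centre of its foot. Leave it.
- bottle: Brown glass bottle, 60 mm wide, 170 mm high, standing loose off the rail's right-hand (-y) end. Origin at the centre of its foot. Leave it.
- cap: Blue plastic screw cap, 58 mm wide, 18 mm high, lying loose between rail and robot. Origin at the centre of its underside. Leave it.
Not all that is in view belongs to the job. Of the things shaped like the tumbler, the clear one is meant.

How it is judged:
By the outcome, as a careful person would: the job done as asked, in the order asked, and still so for the second after the job is handed in, with the robot touching nothing.
It also fails if it takes over 35 s, if anything falls off the work surface, if the arm or the gripper's body presses on something with over 40 N, if the wrist force passes 120 N, or if a joint passes its speed limit or range.

ROBOT

A 6-joint arm with a two-finger parallel gripper is mounted at the origin on the work surface. World frame = base frame: x ahead of the robot, y to its left, z up, the work surface at z = 0. Lengths are in m, angles in degrees, forces in N, time in s.
With the tool pointing down it reaches from about 0.275 to 0.725 m from the base axis. Payload 15.9 kg.
Tool frame: the origin (TCP) lies at the very end of the fingers, on their centre line; the grasp point (between the pads) lies 19 mm behind it; y points along the fingers, z is the direction in which the jaws open and shut, and the axes are right-handed (so a half turn about y gives the same grasp; the last joint's range is limited). The gripper opens to 85 mm and grips with 20 to 120 N. Pads are 22 mm wide; open, the fingers measure 114 mm over their backs; the gripper's body (76 mm by 85 mm) begins 54 mm behind the grasp point. The pads swing forward as they close: fully open they stand 13 mm farther back than shut.
Start: joints at [-74.255, 12.198, -1.971, 75.831, 0, 90], TCP at [0.136, -0.481, 0.231] pointing down, gripper open.
Joint ranges: [-170.91, 170.91], [-42.67, 98.43], [-65.05, 77.54], [-120.47, 116.71], [-90, 82.35], [-180, 180]. Speed limits (degrees/s): [108.29, 108.29, 136.94, 147.25, 180, 180].

INTERFACE

Orientations are given as [roll, pitch, yaw] about the fixed x, y, z axes, in that order (R = Rz(yaw) Ry(pitch) Rx(roll)).
In Python, from station import get_obs, camera, get_calibration, hand_in gives the robot as it stands.
- The arm moves only by the shell command python3 -m pendant 'ROWS' [OPENING] [FORCE]. ROWS is text: rows parted by semicolons, each of 6 numbers parted by spaces: the shift along the tool's x, y, z in m, then the turn, a rotation vector about the tool's x, y, z in degrees. In form: tx ty tz ax ay az; .... A call has 1 to 8 rows; each row is the pose to reach, as a shift and turn from the pose commanded when the call began, along the tool's axes at that moment; what a row does not reach only later rows make up. A row lasts 1/10 s, in which the tool goes at most 50 mm and 8.59 degrees, less where a joint would pass 70% of its speed; a pose out of reach is approached as far as the arm can. A call with a gripper value outside its range is refused whole. OPENING is the opening in per cent of the stroke, from 0 (shut) to 100 (fully open), set as the call begins (- or left out, the last holds). The fingers move at their own pace and stop on an object; FORCE is the grip in N (left out, the last holds). Time passes only in rows, so rows that repeat a pose let the fingers close. It gives the time, the measured TCP pose, the force and the opening at its end, in the units of the state.
- get_obs(): the state, without advancing time (a new reading comes with each control period).
- camera(name): name is "scene" or "top" or "wrist"; returns (picture, depth): 400x640x3 uint8, red, green, blue; 400x640 float32, m along the optical axis (not along the pixel's ray), 0 where there is no reading.
- get_calibration(name): a dict with "camera_matrix" (3x3 intrinsics, pixels), "distortion" ([k1, k2, p1, p2, k3] as OpenCV has them; the pictures are not rectified), "extrinsics" (4x4, takes a point from camera to world coordinates). Camera axes: x right, y up, looking along -z (the intrinsics and any distortion apply to the point x, -y, -z); pixel columns grow to the right and rows downward; lengths in m; the calibration is good to about 2 mm. A picture is of the moment at which its call begins: read the wrist's pose just before it. get_calibration takes no time and is no camera call; for the wrist camera it gives the pose at the moment of the call.
- hand_in(): hands the job in, once; it reports no verdict.
The state is a dict: "clock": time; "joint_positions": joint angles; "dq": joint speeds; "joint_torque": joint torques, N m; "ee_pos": TCP position; "ee_rot": TCP orientation; "wrist_force": force on the tool from outside, world axes, zero at the start; "ft_torque": the same for the moment, N m; "gripper_width": finger opening in m.
Only numpy, scipy, OpenCV 4.12 (cv2) and the standard library are available. Lean on these libraries where they do the work, as an engineer would, in place of code of your own. Each camera call takes 0.05 s, during which the arm holds its last target.

## Working session

There is one attempt and no reset: what is moved stays moved. The work goes in short steps, Python scripts to look and compute and a shell command to move; the robot and the scene stay as the last step left them, time stands still between calls to the robot, and variables do not carry over. Pictures are saved under pics/ and viewed, and the job is handed in when it is done.

```bash
mkdir -p pics; ls; python3 - <<'E'
from station import *
import cv2,numpy as np
o=get_obs();print(o)
for n in("scene","top"):
    p,d=camera(n);cv2.imwrite(f"pics/{n}0.png",p[:,:,::-1]);np.savez(f"{n}0.npz",p=p,d=d)
    c=get_calibration(n);print(n,c)
E
```

```text
pics
{'clock': 0.0, 'joint_positions': array([-7.42563171e+01,  1.22253315e+01, -2.00894755e+00,  7.58313993e+01,
       -1.74582039e-03,  9.00008940e+01]), 'dq': array([ 0.0402203 , -0.04038229, -0.04536617,  0.02799114, -0.0343565 ,
        0.02722543]), 'joint_torque': array([ 3.69604473e-03, -6.86155415e+01,  4.87123168e+01,  1.75604835e-02,
       -1.37275211e-05,  1.75206912e-05]), 'ee_pos': array([ 0.13556377, -0.48091123,  0.23080666]), 'ee_rot': array([-9.00656783e+01, -1.74684404e-03, -1.64257209e+02]), 'wrist_force': array([-0.38475828,  0.00204868,  0.20273213]), 'ft_torque': array([-0.00906251,  0.02443901, -0.00796777]), 'gripper_width': 0.08556198789265018}
scene {'camera_matrix': array([[510.47718926,   0.        , 311.50780519],
       [  0.        , 510.47718926, 199.29860968],
       [  0.        ,   0.        ,   1.        ]]), 'distortion': array([-0.02670474,  0.        ,  0.        ,  0.        ,  0.        ]), 'extrinsics': array([[ 0.64645484, -0.6441413 ,  0.40887422,  1.14515458],
       [ 0.76279805,  0.53490102, -0.36334562, -0.51023493],
       [ 0.01533868,  0.54677499,  0.83713908,  1.12359308],
       [ 0.        ,  0.        ,  0.        ,  1.        ]])}
top {'camera_matrix': array([[459.61427395,   0.        , 323.65179703],
       [  0.        , 459.61427395, 208.10130539],
       [  0.        ,   0.        ,   1.        ]]), 'distortion': array([-0.01468305,  0.        ,  0.        ,  0.        ,  0.        ]), 'extrinsics': array([[-0.08006978,  0.97464749, -0.20892845,  0.42302949],
       [-0.99677757, -0.07727522,  0.02151773, -0.03337766],
       [ 0.00482721,  0.20997812,  0.97769417,  0.99662051],
       [ 0.        ,  0.        ,  0.        ,  1.        ]])}
```

View pics/scene0.png

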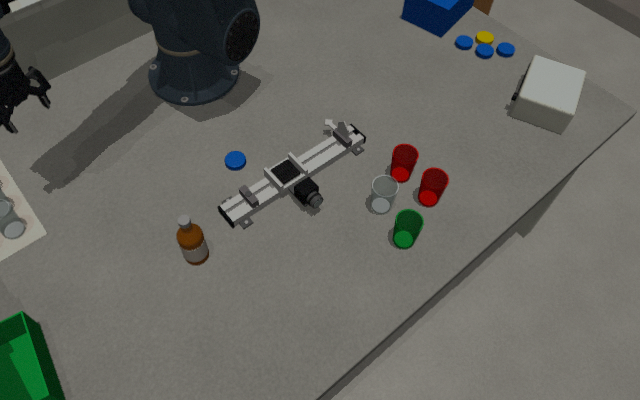

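View pics/top0.png

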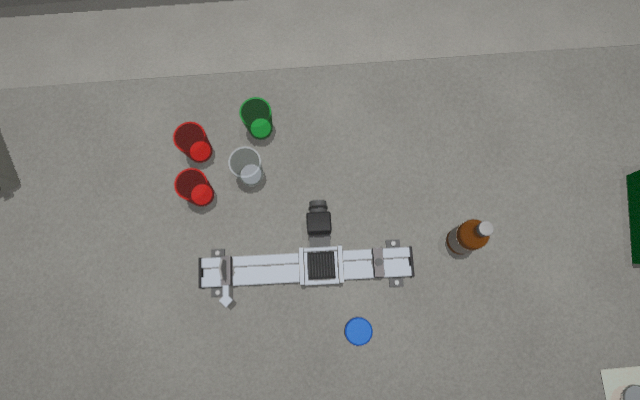

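Top view: the pad (black ribs) is at about (321,265). The stop with plate and pointer is at about (225,275, pointer tip 226,300), at the left (+y) end. The plain stop is at (379,262). The camera is at (318,222), the clear tumbler at (248,168), the bottle at (465,240) and the cap at (358,331). Next I'll take crops and measurements.

```bash
cat > h.py <<'E'
import cv2,numpy as np
from station import get_calibration
def ray(n,uv,c=None):
    c=c or get_calibration(n);K=c["camera_matrix"];E=c["extrinsics"]
    q=cv2.undistortPoints(np.array(uv,float).reshape(-1,1,2),K,c["distortion"]).reshape(-1,2)
    d=np.c_[q[:,0],-q[:,1],-np.ones(len(q))]@E[:3,:3].T
    return E[:3,3],d
def onplane(n,uv,z,c=None):
    o,d=ray(n,uv,c);return o+d*((z-o[2])/d[:,2])[:,None]
def proj(n,P,c=None):
    c=c or get_calibration(n);E=np.linalg.inv(c["extrinsics"])
    X=np.array(P,float).reshape(-1,3)@E[:3,:3].T+E[:3,3]
    X=X*[1,-1,-1]
    return cv2.projectPoints(X,np.zeros(3),np.zeros(3),c["camera_matrix"],c["distortion"])[0].reshape(-1,2)
E
python3 - <<'E'
import cv2,numpy as np
from h import *
p=np.load("top0.npz")["p"];d=np.load("top0.npz")["d"]
cv2.imwrite("pics/topcrop.png",cv2.resize(p[190:320,190:420,::-1],None,fx=3.4,fy=3.4,interpolation=cv2.INTER_CUBIC))
s=np.load("scene0.npz")["p"]
cv2.imwrite("pics/scenecrop.png",cv2.resize(s[110:235,210:380,::-1],None,fx=4.5,fy=4.5,interpolation=cv2.INTER_CUBIC))
# pad mask
for n,im,(u0,u1,v0,v1) in(("top",p,(300,345,246,286)),("scene",s,(270,304,156,186))):
    g=im.max(2)[v0:v1,u0:u1]; m=(g<75).astype(np.uint8)
    m=cv2.morphologyEx(m,cv2.MORPH_CLOSE,np.ones((3,3)))
    k,l,st,ce=cv2.connectedComponentsWithStats(m)
    for i in range(1,k):
        if st[i,4]>40:
            c=ce[i]+[u0,v0];r=cv2.minAreaRect(np.argwhere(l==i)[:,::-1].astype(np.float32))
            print(n,c,st[i],r,onplane(n,[c],.05))
# cap,bottle etc
hsv=cv2.cvtColor(p,cv2.COLOR_RGB2HSV)
m=((hsv[...,0]>100)&(hsv[...,0]<125)&(hsv[...,1]>130)).astype(np.uint8)
k,l,st,ce=cv2.connectedComponentsWithStats(m)
for i in range(1,k):
    if st[i,4]>100: print("blue",ce[i],st[i],onplane("top",[ce[i]],.018))
# rail ends (dark end caps) and pointer tip
for nm,uv,z in(("ptr",(226,300),.03),("L",(201,273),.026),("R",(412,261),.026),("plain",(379,262),.05),("stop",(228,272),.05)):
    print(nm,onplane("top",[uv],z))
E
```

```text
top [321.08076358 264.98825257] [  8   5  27  28 681] ((20.936920166015625, 18.86461639404297), (26.79201889038086, 25.95996856689453), 86.8201675415039) [[ 0.50669903 -0.03938909  0.05      ]]
scene [286.88979592 170.56122449] [  0   0  34  30 490] ((16.73301887512207, 14.34056568145752), (21.110490798950195, 28.3645076751709), 55.619659423828125) [[ 0.51155307 -0.03579287  0.05      ]]
scene [298.96774194 182.43548387] [21 21 13  9 62] ((27.0, 25.0), (8.0, 12.0), 90.0) [[ 0.5607891 -0.0356034  0.05     ]]
blue [358.16112957 330.93355482] [345 317  28  29 602] [[ 0.36824134 -0.10512217  0.018     ]]
ptr [[0.45223294 0.16169518 0.03      ]]
L [[0.51205605 0.21273749 0.026     ]]
R [[ 0.50183424 -0.23154711  0.026     ]]
plain [[ 0.50329369 -0.15862104  0.05      ]]
stop [[0.50753747 0.15151871 0.05      ]]
```

```bash
sleep 1
```

```text
(no output)
```

View pics/topcrop.png

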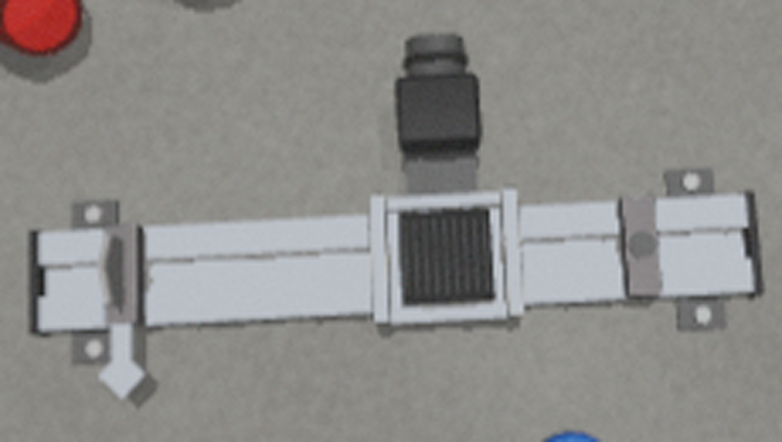

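View pics/scenecrop.png

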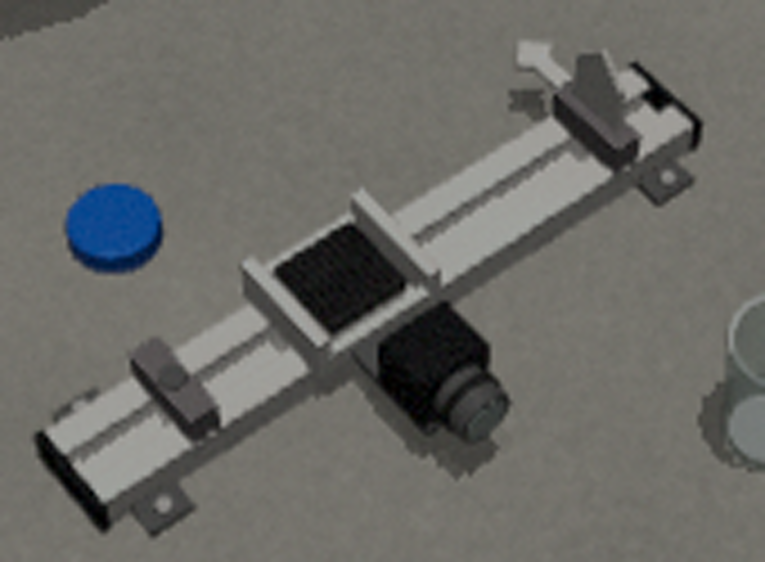

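The crops confirm the target: the +y (left) stop carries the upright plate and the pointer, and the stop at (379,262) has neither. I'll measure the stop face, tumbler clearance and rail yaw, then work out the first shift.

```bash
python3 - <<'E'
import numpy as np
from h import *
from station import get_obs
from scipy.spatial.transform import Rotation as R
t=lambda u,v:(190+u/3.4,190+v/3.4)
s=lambda u,v:(210+u/4.5,110+v/4.5)
def tri(a,b):
    o1,d1=ray("top",[a]);o2,d2=ray("scene",[b]);d1=d1[0];d2=d2[0]
    A=np.c_[d1,-d2];x=np.linalg.lstsq(A,o2-o1,rcond=None)[0]
    p,q=o1+d1*x[0],o2+d2*x[1];return (p+q)/2,np.linalg.norm(p-q)
print("pointer tip",tri(t(124,398),s(520,42)))
print("pad ctr",tri((321.1,265),s(340,278)))
print("cap",tri((358.2,331),s(114,222)))
Lc=[t(32,333),t(33,231)];Rc=[t(760,293),t(752,192)]
print("rail corners",onplane("top",Lc+Rc,.026).round(4))
print("stop face top near/far, block",onplane("top",[t(145,322),t(142,228)],.05).round(4))
print("slider +y ridge edge",onplane("top",[t(378,324),t(372,197)],.058).round(4))
print("slider -y ridge edge",onplane("top",[t(522,317),t(515,189)],.058).round(4))
print("tumbler foot",onplane("top",[(250.5,174)],.0),"bottle",onplane("top",[(459,242)],0))
print("cam box centre top",onplane("top",[t(438,110)],.077))
o=get_obs();M=R.from_euler("xyz",o["ee_rot"],degrees=True)
print(M.as_matrix().round(3)); print(M.inv().apply(np.array([.508,-.024,.09])-o["ee_pos"]))
E
```

```text
pointer tip (array([0.43862822, 0.1595734 , 0.04638367]), np.float64(0.0037215192266975322))
pad ctr (array([ 0.50780592, -0.03868397,  0.04303786]), np.float64(0.0018836146547272308))
cap (array([ 0.36847435, -0.10459313,  0.01173688]), np.float64(0.002548956247798292))
rail corners [[ 0.4814  0.2168  0.026 ]
 [ 0.5439  0.2147  0.026 ]
 [ 0.47   -0.2309  0.026 ]
 [ 0.5326 -0.2335  0.026 ]]
stop face top near/far, block [[0.4811 0.1431 0.05  ]
 [0.5375 0.1427 0.05  ]]
slider +y ridge edge [[0.4685 0.0039 0.058 ]
 [0.5443 0.0022 0.058 ]]
slider -y ridge edge [[ 0.4658 -0.0816  0.058 ]
 [ 0.5422 -0.0842  0.058 ]]
tumbler foot [[7.27358966e-01 1.02693887e-01 1.11022302e-16]] bottle [[ 5.36917624e-01 -3.44632447e-01 -1.11022302e-16]]
cam box centre top [[ 0.59078617 -0.04145981  0.077     ]]
[[-0.962 -0.     0.271]
 [-0.271  0.001 -0.962]
 [-0.    -1.    -0.001]]
[-0.48241465  0.14121831 -0.33860405]
```

```bash
python3 - <<'E'
from station import *
o=get_obs();c=get_calibration("wrist")["extrinsics"];print((c[:3,3]-o["ee_pos"]).round(3),c[:3,2].round(2))
E
python3 -m pendant '-0.014 0 -0.010 0 -2 0; -0.048 0 -0.033 0 -7 0; -0.086 0 -0.059 0 -13 0; -0.124 0 -0.085 0 -19 0; -0.162 0 -0.111 0 -25 0; -0.200 0 -0.137 0 -31 0; -0.234 0 -0.160 0 -36 0; -0.260 0 -0.178 0 -40 0' 0 40
```

```text
[0.069 0.019 0.143] [0.27 0.07 0.96]
clock: 0.9
ee_pos: [0.3386, -0.2367, 0.2313]
ee_rot: [-90.0, 0.0, -123.9]
wrist_force: [0.5, -0.3, 0.4]
gripper_width: -0.0005
```

```bash
python3 -m pendant '-0.030 0.005 0.003 0 -4 0; -0.070 0.020 0.008 0 -9 0; -0.110 0.040 0.012 0 -14 0; -0.150 0.062 0.016 0 -19 0; -0.190 0.082 0.020 0 -24 0; -0.225 0.098 0.024 0 -28 0; -0.250 0.107 0.027 0 -31.5 0; -0.2605 0.111 0.028 0 -32.4 0'
python3 - <<'E'
from station import *
import cv2,numpy as np
c=get_calibration("wrist");o=get_obs();p,d=camera("wrist");cv2.imwrite("pics/wrist1.png",p[:,:,::-1]);np.savez("wrist1.npz",p=p,d=d,E=c["extrinsics"])
print(o["ee_pos"],o["ee_rot"],o["joint_positions"],o["wrist_force"]);print((c["extrinsics"][:3,3]-o["ee_pos"]).round(3))
E
```

```text
clock: 1.7
ee_pos: [0.5075, -0.0374, 0.1192]
ee_rot: [-90.1, 0.0, -91.6]
wrist_force: [-0.5, -0.5, 1.0]
gripper_width: -0.0001
[ 0.50752329 -0.03742141  0.11915136] [-9.00858822e+01  2.37584191e-02 -9.15651919e+01] [-4.22922354e+00  1.61141001e+01 -1.34048341e+01  6.05679595e+01
  1.97409639e-02  8.73359355e+01] [-0.50171571 -0.4644751   1.04500126]
[0.002 0.072 0.143]
```

View pics/wrist1.png

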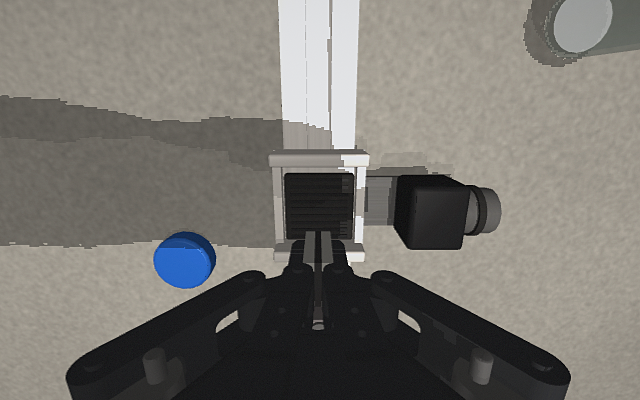

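```bash
python3 - <<'E'
from h import *
print(onplane("wrist",[(319,206)],.05),onplane("wrist",[(285,172),(353,172),(354,240),(286,240)],.05).round(4),onplane("wrist",[(272,152),(368,152)],.058).round(4))
E
```

```text
[[ 0.50788257 -0.03688174  0.05      ]] [[ 0.4821 -0.0082  0.05  ]
 [ 0.5351 -0.0097  0.05  ]
 [ 0.5364 -0.0677  0.05  ]
 [ 0.4794 -0.0662  0.05  ]] [[0.4745 0.0086 0.058 ]
 [0.5451 0.0067 0.058 ]]
```

```bash
python3 -m pendant '0 0.010 0 0 0 0; 0 0.025 0 0 0 0; 0 0.042 0 0 0 0; 0 0.055 0 0 0 0; 0 0.062 0 0 0 0; 0 0.065 0 0 0 0; 0 0.065 0 0 0 0'
sleep 0; python3 -m pendant '0 0.001 0 0 0 0; 0 0.002 0 0 0 0; 0 0.003 0 0 0 0; 0 0.004 0 0 0 0; 0 0.004 0 0 0 0'
```

```text
clock: 2.45
ee_pos: [0.5072, -0.0402, 0.0555]
ee_rot: [-90.0, -0.0, -91.9]
wrist_force: [0.1, 0.6, 0.0]
gripper_width: -0.0001
clock: 2.95
ee_pos: [0.5074, -0.0398, 0.0512]
ee_rot: [-90.0, 0.0, -91.9]
wrist_force: [-0.3, -0.3, -0.6]
gripper_width: -0.0001
```

```bash
python3 -m pendant '0 0.001 0 0 0 0; 0 0.002 0 0 0 0; 0 0.003 0 0 0 0; 0 0.003 0 0 0 0'
python3 -m pendant '0 0.001 0 0 0 0; 0 0.002 0 0 0 0; 0 0.003 0 0 0 0; 0 0.003 0 0 0 0'
```

```text
clock: 3.35
ee_pos: [0.5075, -0.0398, 0.0485]
ee_rot: [-90.0, 0.0, -91.9]
wrist_force: [-2.7, -0.4, 7.9]
gripper_width: -0.0004
clock: 3.75
ee_pos: [0.5076, -0.0398, 0.0457]
ee_rot: [-90.0, 0.0, -91.9]
wrist_force: [-2.9, -0.5, 10.5]
gripper_width: 0.0002
```

```bash
python3 -m pendant '0 0.001 0 0 0 0; 0 0.001 0 0 0 0'
python3 -m pendant '-0.001 0 0 0 0 0; -0.003 0 0 0 0 0; -0.006 0 0 0 0 0; -0.009 0 0 0 0 0; -0.012 0 0 0 0 0; -0.013 0 0 0 0 0; -0.013 0 0 0 0 0'
python3 - <<'E'
from station import *
import cv2,numpy as np
p,d=camera("wrist");cv2.imwrite("pics/wrist2.png",p[:,:,::-1])
E
```

```text
clock: 3.95
ee_pos: [0.5076, -0.0398, 0.0447]
ee_rot: [-90.0, 0.0, -91.9]
wrist_force: [-2.7, 0.2, 10.2]
gripper_width: 0.0001
clock: 4.65
ee_pos: [0.5079, -0.0267, 0.0447]
ee_rot: [-90.0, -0.0, -91.8]
wrist_force: [-3.9, 0.5, 10.0]
gripper_width: -0.0
```

View pics/wrist2.png

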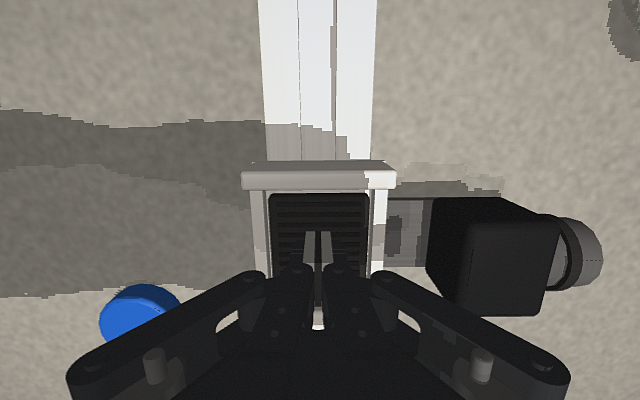

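```bash
python3 - <<'E'
from h import *
print(onplane("wrist",[(318,161)],.058),onplane("wrist",[(319,193)],.045))
E
```

```text
[[0.50893405 0.02378896 0.058     ]] [[0.50885862 0.00439045 0.045     ]]
```

```bash
python3 -m pendant '-0.003 0 0 0 0 0; -0.008 0 0 0 0 0; -0.015 0 0 0 0 0; -0.023 0 0 0 0 0; -0.031 0 0 0 0 0; -0.037 0 0 0 0 0; -0.040 0 0 0 0 0; -0.040 0 0 0 0 0'
python3 -m pendant '-0.003 0 0 0 0 0; -0.008 0 0 0 0 0; -0.015 0 0 0 0 0; -0.023 0 0 0 0 0; -0.031 0 0 0 0 0; -0.037 0 0 0 0 0; -0.040 0 0 0 0 0; -0.040 0 0 0 0 0'
python3 - <<'E'
from station import *
import cv2,numpy as np
from h import *
for n in("wrist","top"):
    p,d=camera(n);cv2.imwrite(f"pics/{n}3.png",p[:,:,::-1])
E
```

```text
clock: 5.5
ee_pos: [0.509, 0.0137, 0.0446]
ee_rot: [-90.0, 0.0, -91.8]
wrist_force: [-5.5, 2.2, 9.4]
gripper_width: 0.0002
clock: 6.3
ee_pos: [0.51, 0.0536, 0.0445]
ee_rot: [-90.0, 0.0, -91.8]
wrist_force: [-5.3, 2.1, 10.7]
gripper_width: -0.0002
```

View pics/wrist3.png

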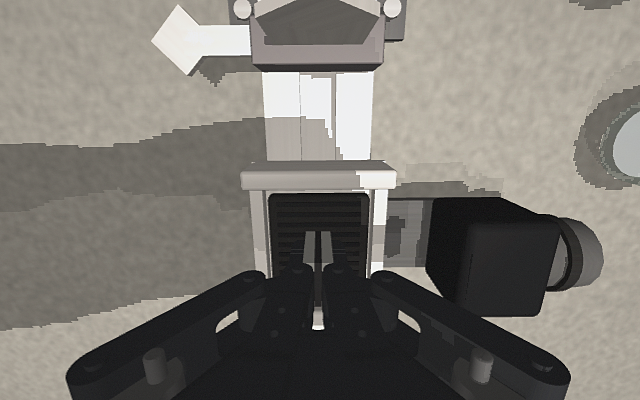

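View pics/top3.png

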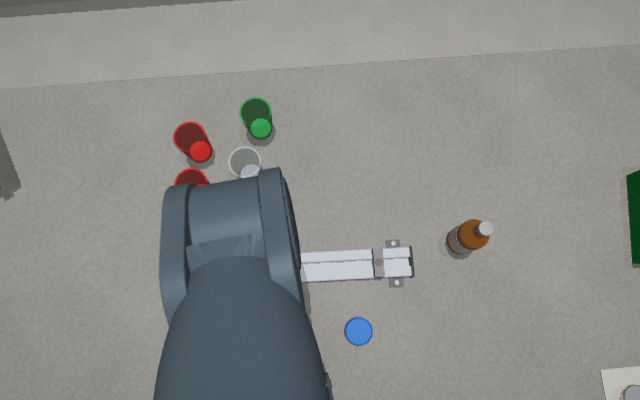

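The slider is moving with the fingers: in the wrist view the ridge sits at the same pixel (318,161). The marked stop's near face is at (315,66), with the plate and pointer visible. Next is the remaining gap.

```bash
python3 - <<'E'
from h import *
a=onplane("wrist",[(318,161)],.058);b=onplane("wrist",[(318,64),(318,71)],.05);c=onplane("wrist",[(318,71)],.026);print(a,b,c,b[:,1]-a[0,1])
E
```

```text
[[0.51099494 0.10403674 0.058     ]] [[0.51235124 0.14710489 0.05      ]
 [0.51225859 0.14417288 0.05      ]] [[0.51235027 0.14750853 0.026     ]] [0.04306814 0.04013613]
```

```bash
python3 -m pendant '-0.003 0 0 0 0 0; -0.008 0 0 0 0 0; -0.015 0 0 0 0 0; -0.022 0 0 0 0 0; -0.028 0 0 0 0 0; -0.032 0 0 0 0 0; -0.034 0 0 0 0 0'
python3 -m pendant '-0.001 0 0 0 0 0; -0.002 0 0 0 0 0; -0.003 0 0 0 0 0; -0.004 0 0 0 0 0'
python3 -m pendant '-0.001 0 0 0 0 0; -0.002 0 0 0 0 0; -0.003 0 0 0 0 0'
```

```text
clock: 7.1
ee_pos: [0.5108, 0.0874, 0.0444]
ee_rot: [-90.1, -0.0, -91.8]
wrist_force: [-6.8, -0.8, 10.4]
gripper_width: 0.0001
clock: 7.5
ee_pos: [0.5109, 0.0911, 0.0444]
ee_rot: [-90.1, -0.0, -91.9]
wrist_force: [-6.9, -1.6, 11.1]
gripper_width: -0.0002
clock: 7.8
ee_pos: [0.511, 0.094, 0.0444]
ee_rot: [-90.1, -0.0, -91.9]
wrist_force: [-7.2, -2.1, 10.6]
gripper_width: 0.0
```

```bash
python3 -m pendant '-0.001 0 0 0 0 0; -0.002 0 0 0 0 0'
python3 -m pendant '-0.001 0 0 0 0 0; -0.002 0 0 0 0 0'
python3 - <<'E'
from station import *
import cv2
from h import *
p,d=camera("wrist");cv2.imwrite("pics/wrist4.png",p[:,:,::-1])
E
```

```text
clock: 8.0
ee_pos: [0.5111, 0.096, 0.0444]
ee_rot: [-90.1, -0.0, -91.9]
wrist_force: [-6.6, -1.3, 10.4]
gripper_width: 0.0001
clock: 8.2
ee_pos: [0.5111, 0.098, 0.0444]
ee_rot: [-90.1, -0.0, -91.9]
wrist_force: [-8.0, -1.7, 10.9]
gripper_width: 0.0002
```

View pics/wrist4.png

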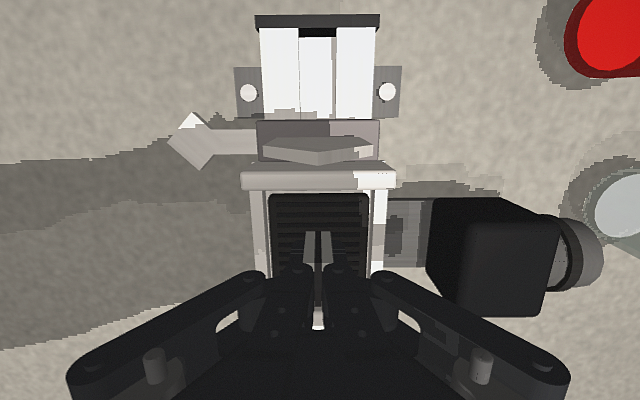

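```bash
python3 -m pendant '-0.001 0 0 0 0 0; -0.001 0 0 0 0 0'
python3 -m pendant '-0.001 0 0 0 0 0; -0.001 0 0 0 0 0'
python3 -m pendant '-0.001 0 0 0 0 0; -0.001 0 0 0 0 0'
```

```text
clock: 8.45
ee_pos: [0.5111, 0.0991, 0.0444]
ee_rot: [-90.1, -0.0, -91.9]
wrist_force: [-6.7, -1.5, 10.8]
gripper_width: -0.0005
clock: 8.65
ee_pos: [0.5112, 0.1001, 0.0444]
ee_rot: [-90.1, -0.0, -91.9]
wrist_force: [-7.1, -1.2, 10.3]
gripper_width: -0.0004
clock: 8.85
ee_pos: [0.5112, 0.1011, 0.0444]
ee_rot: [-90.1, -0.0, -91.9]
wrist_force: [-7.1, -1.2, 11.1]
gripper_width: -0.0001
```

```bash
python3 -m pendant '-0.001 0 0 0 0 0; -0.002 0 0 0 0 0'
python3 -m pendant '-0.001 0 0 0 0 0; -0.001 0 0 0 0 0'
python3 - <<'E'
from station import *
import cv2
from h import *
p,d=camera("wrist");cv2.imwrite("pics/wrist5.png",cv2.resize(p[100:300,220:420,::-1],None,fx=3,fy=3))
print(get_obs()["wrist_force"])
E
```

```text
clock: 9.05
ee_pos: [0.5117, 0.1024, 0.0445]
ee_rot: [-90.0, -0.1, -91.9]
wrist_force: [-3.6, -8.0, 10.5]
gripper_width: 0.0003
clock: 9.25
ee_pos: [0.5121, 0.1034, 0.0447]
ee_rot: [-90.0, -0.1, -91.9]
wrist_force: [-3.8, -6.5, 10.7]
gripper_width: -0.0001
[-3.51888921 -7.02264803  9.80358138]
```

View pics/wrist5.png

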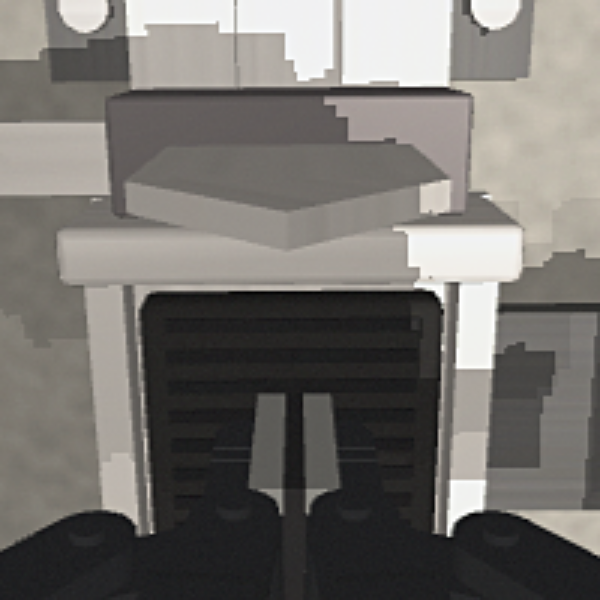

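Contact with the stop is clear: the y force jumped from -1 to -8 N, then the fingers slipped slightly, and the ridge meets the block in the picture. I'll lift straight up to release.

```bash
python3 -m pendant '0 -0.002 0 0 0 0; 0 -0.005 0 0 0 0; 0 -0.010 0 0 0 0; 0 -0.020 0 0 0 0; 0 -0.040 0 0 0 0; 0 -0.070 0 0 0 0; 0 -0.095 0 0 0 0; 0 -0.105 0 0 0 0'
python3 - <<'E'
from station import *
import cv2
from h import *
p,d=camera("wrist");cv2.imwrite("pics/wrist6.png",p[:,:,::-1]);print(get_obs())
E
```

```text
clock: 10.1
ee_pos: [0.5131, 0.1044, 0.1521]
ee_rot: [-89.8, 0.1, -91.8]
wrist_force: [0.4, 1.3, 0.2]
gripper_width: -0.0001
{'clock': 10.15, 'joint_positions': array([ 1.15015506e+01,  1.63494505e+01, -8.08318154e+00,  6.53499736e+01,
        7.54809810e-03,  1.03350561e+02]), 'dq': array([-0.03112697,  1.25784185, -2.96819992, -3.62341124, -0.11282568,
        0.09009284]), 'joint_torque': array([-7.42375560e-03, -6.68699956e+01,  4.25299144e+01, -3.51139689e-01,
        1.70623658e-03, -8.20346628e-06]), 'ee_pos': array([0.51327852, 0.10448459, 0.15235066]), 'ee_rot': array([-8.97902235e+01,  5.75421413e-02, -9.18488904e+01]), 'wrist_force': array([-0.01429818, -0.73275878,  2.59803034]), 'ft_torque': array([-0.01155031,  0.02252515,  0.06848027]), 'gripper_width': 0.00012820997007170713}
```

View pics/wrist6.png

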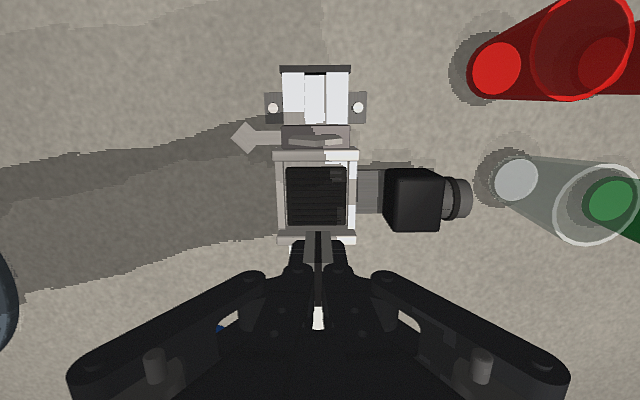

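```bash
python3 -m pendant '0.005 -0.010 0 0 0 0; 0.025 -0.030 -0.010 0 0 0; 0.060 -0.055 -0.030 0 0 0; 0.100 -0.075 -0.050 0 0 0; 0.140 -0.080 -0.070 0 0 0; 0.180 -0.080 -0.090 0 0 0; 0.220 -0.080 -0.110 0 0 0; 0.255 -0.080 -0.125 0 0 0'
python3 -m pendant '0.025 0 -0.015 0 0 0; 0.050 0 -0.030 0 0 0; 0.060 0 -0.035 0 0 0; 0.060 0 -0.035 0 0 0'
python3 - <<'E'
from station import *
import cv2
from h import *
p,d=camera("top");cv2.imwrite("pics/top7.png",p[:,:,::-1]);cv2.imwrite("pics/top7c.png",cv2.resize(p[190:320,190:420,::-1],None,fx=3.4,fy=3.4,interpolation=cv2.INTER_CUBIC))
p,d=camera("scene");cv2.imwrite("pics/scene7.png",cv2.resize(p[100:280,160:460,::-1],None,fx=2.6,fy=2.6,interpolation=cv2.INTER_CUBIC))
E
```

```text
clock: 10.95
ee_pos: [0.377, -0.1482, 0.2289]
ee_rot: [-90.1, 0.0, -91.9]
wrist_force: [1.3, -0.6, 0.3]
gripper_width: 0.0001
clock: 11.35
ee_pos: [0.3412, -0.2063, 0.2289]
ee_rot: [-90.0, 0.0, -92.0]
wrist_force: [0.1, 0.6, 0.0]
gripper_width: 0.0001
```

View pics/top7.png

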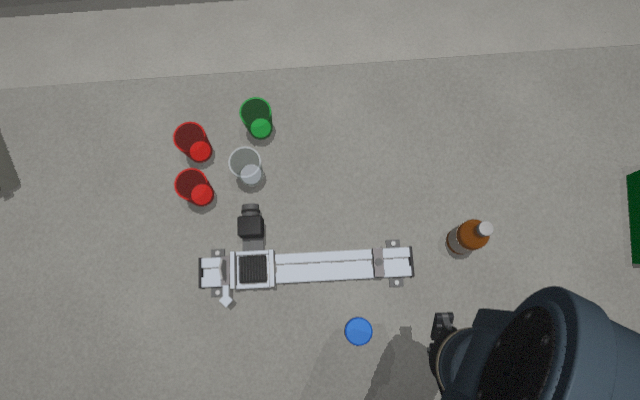

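View pics/top7c.png

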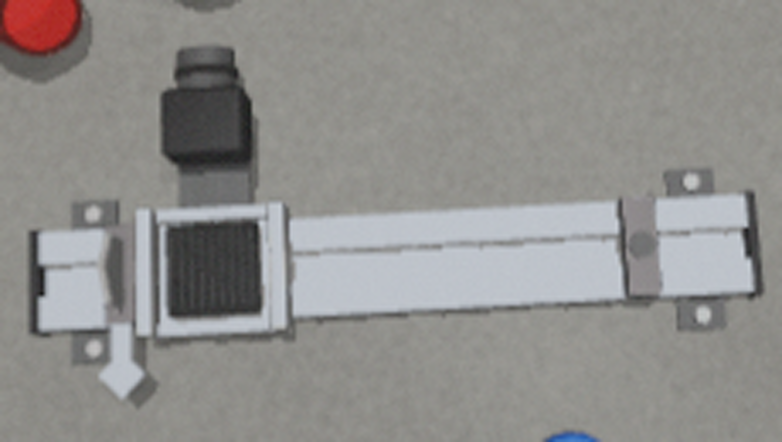

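View pics/scene7.png

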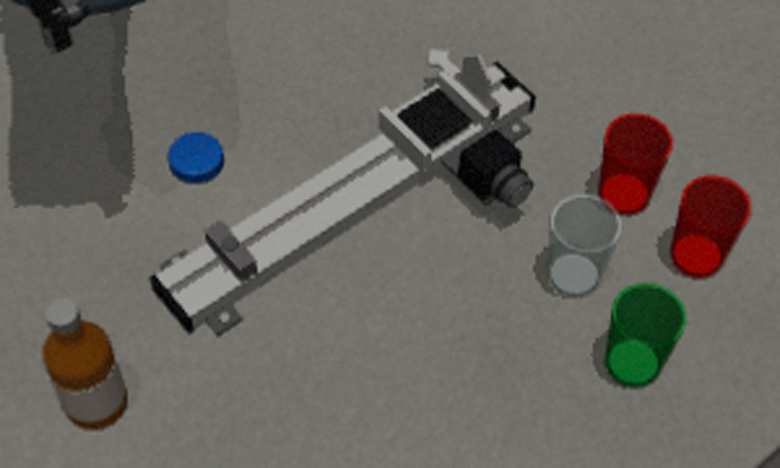

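```bash
python3 - <<'E'
from h import *
t=lambda u,v:(190+u/3.4,190+v/3.4)
print(onplane("top",[t(141,335),t(136,210)],.058).round(4))
p=cv2.imread("pics/top7.png");g=p.max(2)[250:290,232:275];m=(g<75).astype(np.uint8);m=cv2.morphologyEx(m,cv2.MORPH_CLOSE,np.ones((3,3)))
k,l,st,ce=cv2.connectedComponentsWithStats(m)
for i in range(1,k):
    if st[i,4]>200:print(ce[i]+[232,250],st[i],onplane("top",[ce[i]+[232,250]],.05))
a=np.load("top0.npz")["p"][:,:,::-1].astype(int);d=np.abs(a-p).max(2)
for nm,(u0,u1,v0,v1) in dict(tumbler=(225,270,140,190),bottle=(440,495,212,258),cap=(342,376,314,348)).items():print(nm,(d[v0:v1,u0:u1]>40).sum())
E
```

```text
[[0.4732 0.1442 0.058 ]
 [0.5477 0.1443 0.058 ]]
[252.59623734 268.91895803] [  8   5  27  28 691] [[0.50982998 0.10106245 0.05      ]]
tumbler 0
bottle 0
cap 0
```

```bash
python3 -c "
from station import *
print(get_obs()['clock'],hand_in())"
```

```text
the job is handed in; nothing more can be done
11.45 None
```

The inspection camera is at its marked position. The slider rests against the marked stop, its pad is released, and the job was handed in at 11.45 s with the arm clear.

**What I did:** With the fingers shut I pressed the pad to about 5.5 mm (10–11 N). I dragged the slider about 0.14 m along the rail and kept the pad pressed the whole way. At the stop the force along the rail jumped from about 1 N to 8 N and the fingertips slipped 1–2 mm on the pad. Then I lifted straight up and backed away.

**Last checks:**
- **Slider at the stop:** In the top view the slider's end is at y = 0.144 m and the stop's face at 0.143 m, so there is no gap within the roughly 2 mm calibration error. The slider stayed there after release. The pad's centre moved from y = -0.039 to 0.101 m.
- **Things left alone:** The image areas around the tumbler, bottle and cap show no changed pixels from the start picture.
- **Measurements that disagreed:** The scene camera put the pad 4–5 mm away from the top camera's position. I put that down to a poor mask and used the top and wrist cameras. From the pictures alone I had expected the stop about 2–3 mm sooner, so I relied on the force jump to confirm contact.
- **Side force:** A sideways force of up to 8 N built up during the drag, apparently because the fingers sat slightly to one side. It caused no trouble.

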